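# Slide the cover off the air manifold and push the tagged valve shut

## Task

The air line to one machine must be shut off at the bench's manifold box. Push the box's sliding cover along its rails, by its upright lip and without lifting it, right up to the stop over the closed deck; then push the valve handle that carries the round tag disc all the way shut, clockwise to its stop. It is all pushing with the fingertips: leave the plain handle open as it is, and do not shift or tip the other things on the bench or in the box.

Things in the scene. Friction and masses are not known exactly. Their poses are not given: they have to be found in the camera images.
- box: Grey steel manifold box fixed to the bench, 166 mm (its x) by 532 mm (its y), rails 80 mm above the bench. Origin: centre of its underside; x points away from the robot, y along the rails, z up; yaw within 0.25 rad. The half at y > 0 is the valve pit, the half at y < 0 a closed deck 76 mm high. Pipe stubs leave its back at height 30 mm, up to 134 mm behind its centre.
- pit (a point): Middle of the valve pit's floor, 8 mm above the bench. The pit is 130 mm (x) by 254 mm (y) inside. Its front and back walls, 12 mm thick, are the rails; guide strips outside them and the end wall rise 8 mm above the rails.
- deck_stop (a point): Inner face of the deck-end wall, at rail height: the stop for the cover's -y edge, 258 mm along the box's -y; the wall rises 8 mm above the rails.
- cover: Loose aluminium cover plate, 149 (x) by 256 (y) by 4 mm, about 0.6 kg, resting on the rails with 2.5 mm side play; slides along the box's y with about 2 to 8 N. Origin: centre of its underside, 80 mm above the bench; axes as the box's. Starts over the pit, its origin 108 to 127 mm along the box's +y; fully aside, against the stop, at about -130 mm.
- lip (a point): Middle of the upright lip on the cover: a plate 80 mm wide (x), 5 mm thick (y), its top 30 mm above the cover's underside. This point is on the lip's mid-plane, 17 mm above the cover's underside and 75 mm towards +y of its origin; the lip stands 53 mm in from the cover's +y edge. Push its +y face towards the box's -y.
- tagged_handle (a joint): Turn of the tagged valve's handle, rad: 0 = open (lever points along the box's -x, towards the robot), 1.571 = shut, at its stop (lever points along the box's +y). Clockwise seen from above. Starts between 0 and 0.2. Stiff: 0.12 N m of friction, about 2 to 3 N at the disc; stays where it is left.
- tagged_pivot (a point): Point on the vertical axis of the tagged handle, at the lever's mid-height, 63 mm above the bench. In the box it lies at x 35 mm and y either 74 or 170 mm: the two valves swap places.
- tag_disc (a point): Centre of the round tag disc, 34 mm across, at the end of the tagged handle's lever, 55 mm from the pivot. Lever 14 mm wide, bare metal; lever and disc are 10 mm thick, from 58 to 68 mm above the bench (top 12 mm below the rails). The other handle has no disc.
- plain_handle (a joint): Turn of the other, plain handle, same meaning; starts between 0 and 0.1 (open) and must stay open. Stiffness as the tagged one.
- plain_tip (a point): End of the plain handle's straight lever (14 mm wide, no disc, 62 mm from its pivot to this end point, same height as the tagged one).
- plain_pivot (a point): Point on the vertical axis of the plain handle, at the lever's mid-height.
- wrench: Bystander: flat steel wrench, 160 mm, lying on the bench in front of the box. Origin at its underside, near the middle.
- screwdriver: Bystander: screwdriver, 170 mm, lying on the bench behind the box. Origin at its underside, near the middle.
- oil_bottle: Bystander: grey oil bottle, 48 mm across, 120 mm tall, standing in front of the deck end of the box. Origin at the middle of its underside.
- drill_chuck: Bystander: dark steel drill chuck, 42 mm across, 58 mm tall, standing beyond the valve-pit end of the box. Origin at the middle of its underside.
- round_stock: Bystander: upright steel round, 36 mm across, 45 mm tall, behind the pit. Origin at the middle of its underside.
- bearing: Bystander: ball bearing ring, 52 mm across, 14 mm thick, lying in front of the box. Origin at the middle of its underside.
- pipe_plug: Bystander: brass pipe plug, 20 mm across, 22 mm tall, standing on the pit floor (8 mm above the bench) in the front corner near the +y end wall; its top is 28 mm below the undersides of the handles. Origin at the middle of its underside.

How it is judged (in metres and radians):
On the way, in this order (a step that is already met when the one before it is completed fails the run):
1. the cover is slid aside to the far end, with the tagged handle still open (y of cover in the frame of box below -0.11 m and value of joint tagged_handle below 0.5 rad), for 0.2 s.
2. the tagged handle is pushed shut (value of joint tagged_handle above 1.45 rad), for 0.2 s.
At the end, for the whole second after the job is handed in: The cover lies flat on its rails, at rest, within 20 mm of the deck-end stop; the tagged handle is shut (within 0.12 rad of its stop); the plain handle is still open (below 0.25 rad) (y of cover in the frame of box below -0.11 m and z of cover in the frame of box between 0.075 and 0.085 m and angle between cover's own z axis and vertical below 0.05 rad and linear speed of cover below 0.01 m/s and value of joint tagged_handle above 1.45 rad and velocity of joint tagged_handle below 0.05 rad/s and value of joint plain_handle below 0.25 rad); the robot touches nothing.
It fails at once if the cover is lifted (12 mm) or tipped off its rails (z of cover in the frame of box above 0.092 m or angle between cover's own z axis and vertical above 0.12 rad).
It fails at once if the plain handle is turned (value of joint plain_handle above 0.25 rad).
It fails at once if a bystander is moved more than 30 mm (the pipe plug 15 mm) (distance of any of wrench, screwdriver, oil_bottle, drill_chuck, round_stock, bearing from where it was at the start of the episode above 0.03 m or distance of pipe_plug from where it was at the start of the episode above 0.015 m).
It fails at once if a standing bystander is tipped (angle between any of oil_bottle, drill_chuck, round_stock, pipe_plug's own z axis and vertical above 0.4 rad).
It also fails if it takes over 56 s, if anything falls off the work surface, if the arm or the gripper's body presses on something with over 40 N, if the wrist force passes 120 N, or if a joint passes its speed limit or range.

## Robot

A 6-joint arm with a two-finger parallel gripper is mounted at the origin on the work surface. World frame = base frame: x ahead of the robot, y to its left, z up, the work surface at z = 0. Lengths are in mm, angles in rad, forces in N, time in s.
With the tool pointing down it reaches from about 300 to 750 mm from the base axis. Payload 8.5 kg.
Tool frame: the origin (TCP) lies midway between the tips of the shut fingers; the grasp point (between the pads) lies 19 mm behind it; z points along the fingers, y is the direction in which the jaws open and shut (so a half turn about z gives the same grasp; the last joint's range is limited). The gripper opens to 85 mm and grips with 20 to 120 N. Pads are 22 mm wide; open, the fingers measure 114 mm over their backs; the gripper's body (76 mm by 85 mm) begins 54 mm behind the grasp point. The pads swing forward as they close: fully open they stand 13 mm farther back than shut.
Start: joints at [-1.532, 0.381, 1.297, -0, 1.464, -0.215], TCP at [138.091, -532.364, 231.322] pointing down, gripper open.
Joint ranges: [-3.11, 3.11], [-0.89, 2.33], [0.22, 2.48], [-1.42, 4.56], [0.17, 2.85], [-2.88, 2.88]. Speed limits (rad/s): [2.39, 2.39, 3.14, 3.14, 3.14, 3.14].

## Interface

Orientations are given as [roll, pitch, yaw] about the fixed x, y, z axes, in that order (R = Rz(yaw) Ry(pitch) Rx(roll)).
In Python, from station import manip gives the robot as it stands.
- The arm moves only by the shell command python3 -m handwheel 'ROWS'. ROWS is a JSON object of lists of equal length, an entry for each row: "linear": the shift along the tool's x, y, z in cm, a list of three; "spin": the turn about the tool's z in rad; "gripper": the finger opening in cm, from 0 to 8.54. A call has exactly 10 rows; each row shifts and turns the commanded pose from where the row before left it, along the tool's axes as they then stand; what a row does not reach is not made up. A row lasts 1/12 s, in which the tool goes at most 41.7 mm and 7.16 degrees, less where a joint would pass 70% of its speed; a pose out of reach is approached as far as the arm can. A call is refused whole if a number of a shift passes 4.17 or a number of a turn 0.125, either way. A call with a gripper value outside its range is refused whole. The fingers move at their own pace and stop on an object; the grip force is fixed at half the most. Time passes only in rows, so rows that do not move let the fingers close, or fill a call up. It gives the time, the measured TCP pose, the force and the opening at its end, in the units of the state.
- manip.get_obs(): the state, without advancing time (a new reading comes with each control period).
- manip.snapshot(name): name is "scene" or "top" or "wrist"; returns a dict with "pixels" (384x512x3 uint8, red, green, blue), "camera_matrix" (3x3 intrinsics, pixels), "extrinsics" (4x4, takes a point from camera to world coordinates); the wrist camera has in their place "hand_eye" (4x4, takes a point from camera to tool coordinates, whose origin is the TCP and whose axes are the flange's). Camera axes: x right, y down, z forward; pixel columns grow to the right and rows downward; lengths in mm; the calibration is good to about 2 mm. A picture is of the moment at which its call begins: read the wrist's pose just before it. There is no depth.
- manip.close_job(): hands the job in, once; it reports no verdict.
The state is a dict: "clock": time; "q": joint angles; "dq": joint speeds; "joint_torque": joint torques, N m; "position": TCP position; "orientation": TCP orientation; "ft_force": force on the tool from outside, world axes, zero at the start; "moment": the same for the moment, N m; "opening": opening from 0.0 (shut) to 1.0 (fully open).
Only numpy, scipy, OpenCV 4.12 (cv2) and the standard library are available. Lean on these libraries where they do the work, as an engineer would, in place of code of your own. Each camera call takes 0.05 s, during which the arm holds its last target.

## Working session

There is one attempt and no reset: what is moved stays moved. The work goes in short steps, Python scripts to look and compute and a shell command to move; the robot and the scene stay as the last step left them, time stands still between calls to the robot, and variables do not carry over. Pictures are saved under pics/ and viewed, and the job is handed in when it is done.

```bash
ls; mkdir -p pics; python3 - <<'E'
from station import manip
import cv2,numpy as np
print(manip.get_obs())
for n in ["scene","top"]:
    s=manip.snapshot(n)
    cv2.imwrite(f"pics/{n}0.png",s["pixels"][:,:,::-1])
    print(n,np.round(s["camera_matrix"],2).tolist(),np.round(s["extrinsics"],4).tolist())
    np.savez(f"{n}0.npz",K=s["camera_matrix"],E=s["extrinsics"],im=s["pixels"])
E
```

```text
pics
{'clock': 0.0, 'q': array([-1.53231159e+00,  3.81186827e-01,  1.29826221e+00,  1.18288640e-06,
        1.46360712e+00, -2.15310053e-01]), 'dq': array([-1.24258271e-04, -6.44312624e-04,  4.44225321e-05,  2.57078188e-04,
       -4.01090214e-04, -2.19315939e-06]), 'joint_torque': array([ 7.62952313e-04, -4.48455906e+01, -2.31274295e+01, -1.27955154e-04,
        4.79503840e-03,  7.94259336e-06]), 'position': array([ 138.07444352, -532.08003608,  230.71621793]), 'orientation': array([-3.14016319e+00, -3.13828022e-04,  2.53794435e-01]), 'ft_force': array([ 0.0787103 ,  0.18477019, -0.79421973]), 'moment': array([-0.02858451, -0.00194904,  0.00076119]), 'opening': 0.9978737404546009}
scene [[401.58, 0.0, 252.66], [0.0, 401.58, 192.72], [0.0, 0.0, 1.0]] [[-0.8033, 0.4613, -0.3767, 980.751], [0.5955, 0.6282, -0.5008, 538.8151], [0.0056, -0.6266, -0.7793, 959.1658], [0.0, 0.0, 0.0, 1.0]]
top [[430.13, 0.0, 254.47], [0.0, 430.13, 185.96], [0.0, 0.0, 1.0]] [[-0.0287, -0.9797, 0.1984, 341.4747], [-0.9996, 0.0287, -0.0032, -11.1492], [-0.0025, -0.1985, -0.9801, 1092.4303], [0.0, 0.0, 0.0, 1.0]]
```

```bash
python3 - <<'E'
import cv2
for n in ["scene","top"]:
    i=cv2.imread(f"pics/{n}0.png"); cv2.imwrite(f"pics/{n}0b.png",cv2.resize(i,(800,600),interpolation=cv2.INTER_CUBIC))
E
```

```text
(no output)
```

View pics/scene0b.png

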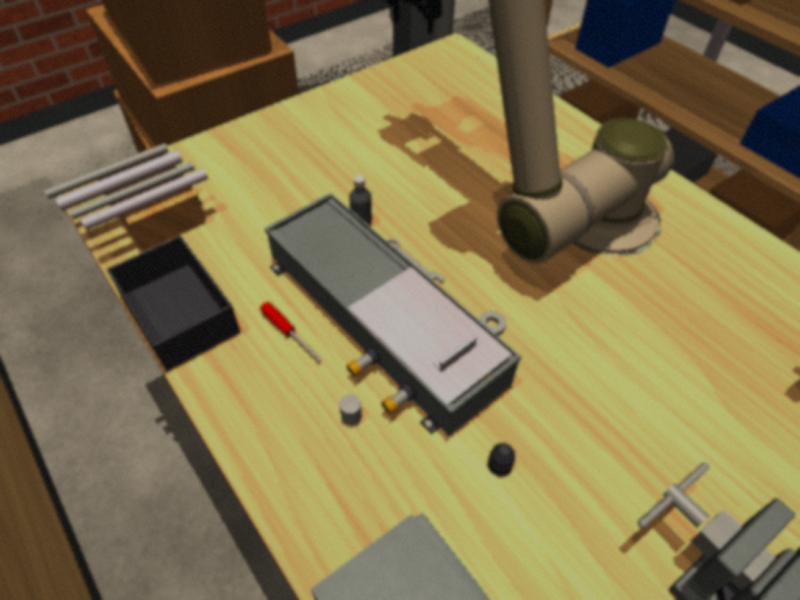

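View pics/top0b.png

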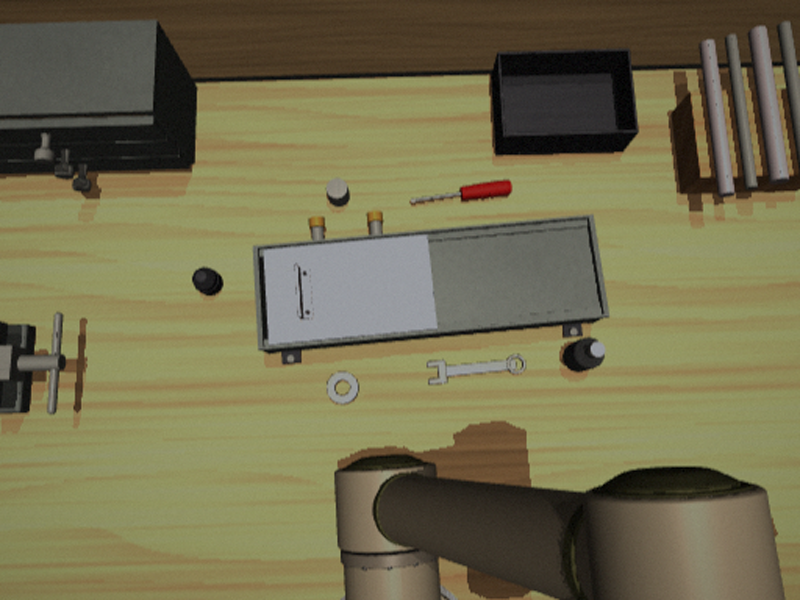

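The top view shows the box with its pit end on the left, world +y. The cover is over the pit with the lip at about (302,292) in the 800x600 picture. I'll enlarge it to measure the box.

```bash
python3 - <<'E'
import cv2
i=cv2.imread("pics/top0.png")
a=i[130:235,155:275]; cv2.imwrite("pics/c1.png",cv2.resize(a,None,fx=5.7,fy=5.7,interpolation=cv2.INTER_CUBIC))
a=i[130:235,275:395]; cv2.imwrite("pics/c2.png",cv2.resize(a,None,fx=5.7,fy=5.7,interpolation=cv2.INTER_CUBIC))
E
```

```text
(no output)
```

View pics/c1.png

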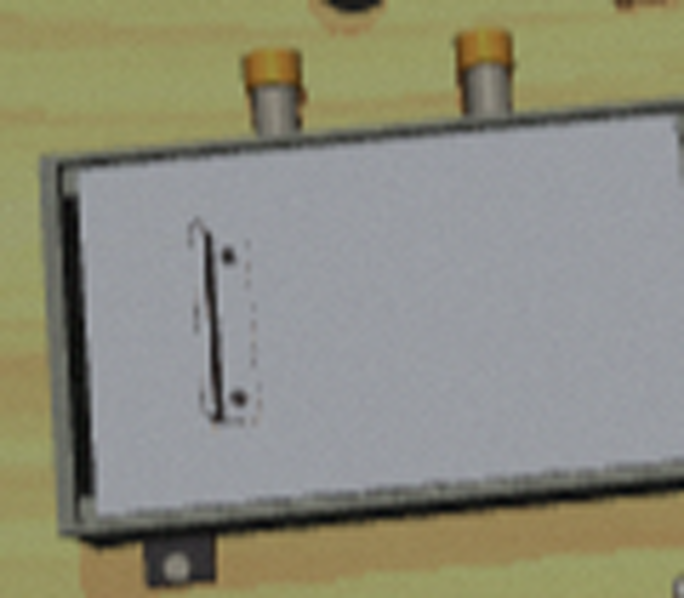

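View pics/c2.png

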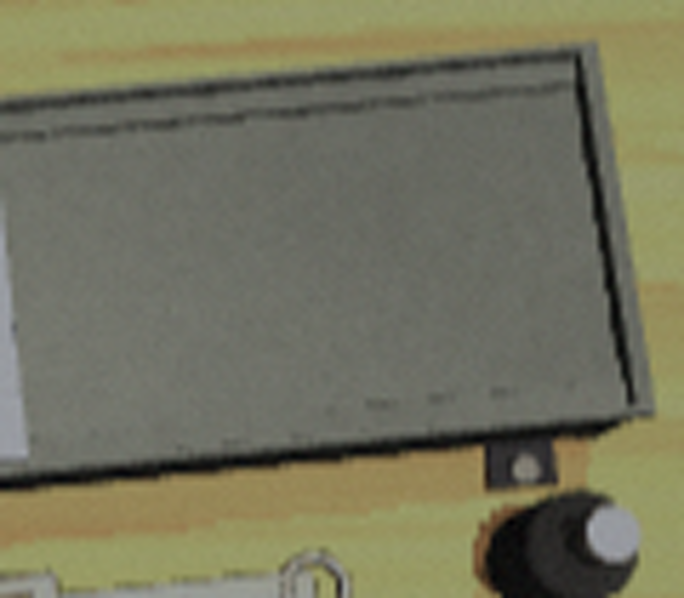

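```bash
cat > h.py <<'E'
import numpy as np, cv2
from scipy.optimize import least_squares
def load(n):
    d=np.load(n); return d["K"],d["E"]
def proj(K,E,P):
    P=np.atleast_2d(P); c=(P-E[:3,3])@E[:3,:3]
    u=c@K.T; return u[:,:2]/u[:,2:]
def unproj(K,E,px,z):
    d=E[:3,:3]@np.linalg.inv(K)@np.array([px[0],px[1],1.]); o=E[:3,3]
    return o+d*(z-o[2])/d[2]
E
python3 - <<'E'
from h import *
K,E=load("top0.npz")
c1=lambda x,y:np.array([155+(x+.5)/5.7-.5,130+(y+.5)/5.7-.5]); c2=lambda x,y:np.array([275+(x+.5)/5.7-.5,130+(y+.5)/5.7-.5])
px=np.array([c1(42,157),c1(62,535),c2(597,42),c2(653,410)])
B=np.array([[83,266,88],[-83,266,88],[83,-266,88],[-83,-266,88]],float)
def W(p,b):
    c,s=np.cos(p[2]),np.sin(p[2]); b=np.atleast_2d(b); return np.c_[c*b[:,0]-s*b[:,1]+p[0],s*b[:,0]+c*b[:,1]+p[1],b[:,2]]
r=least_squares(lambda p:(proj(K,E,W(p,B))-px).ravel(),[450,0,0]); p=r.x
print(p,r.fun)
np.save("box.npy",p)
def tob(w):
    c,s=np.cos(p[2]),np.sin(p[2]); d=w[:2]-p[:2]; return np.array([c*d[0]+s*d[1],-s*d[0]+c*d[1],w[2]])
for q in [c1(80,172),c1(97,517),c1(678,115),c2(25,460)]: print("cover",tob(unproj(K,E,q,84)))
for q in [c1(207,232),c1(217,420)]: print("lip",unproj(K,E,q,110),tob(unproj(K,E,q,110)))
E
```

```text
[ 5.60113131e+02 -6.25077655e+01  6.75019380e-02] [-0.60183363 -1.00439948 -0.33374781  0.86591907 -0.02016758 -1.23479305
  0.94203173  1.1381446 ]
cover [ 73.36659728 249.74228144  84.        ]
cover [-74.45445691 251.08910352  84.        ]
cover [73.76838799 -5.89306722 84.        ]
cover [-75.21963604  -3.11612784  84.        ]
lip [582.27972426 133.7754232  110.        ] [ 35.35554768 194.34102321 110.        ]
lip [503.7313588  129.67216707 110.        ] [-43.2906999  195.54525304 110.        ]
```

```bash
python3 -m handwheel '{"linear":[[0,0,0],[0,0,0],[2.2,-3.3,0],[2.2,-3.3,0],[2.2,-3.3,0],[2.2,-3.3,0],[2.2,-3.3,0],[2.2,-3.3,0],[2.2,-3.3,0],[2.2,-3.3,0]],"spin":[0.093,0.093,0,0,0,0,0,0,0,0],"gripper":[0,0,0,0,0,0,0,0,0,0]}'
```

```text
clock: 0.93
position: [296.2, -255.1, 231.2]
orientation: [-3.141, 0.0, 0.067]
ft_force: [0.9, -0.2, -1.6]
opening: -0.002
```

```bash
python3 -m handwheel '{"linear":[[2.3,-3.4,0],[2.3,-3.4,0],[2.3,-3.4,0],[2.3,-3.4,0],[2.3,-3.4,0],[2.3,-3.4,0],[2.3,-3.4,0],[2.3,-3.4,0],[2.3,-3.4,0],[2.3,-3.4,0]],"spin":[0,0,0,0,0,0,0,0,0,0],"gripper":[0,0,0,0,0,0,0,0,0,0]}'
python3 - <<'E'
from station import manip
import cv2,numpy as np
o=manip.get_obs(); s=manip.snapshot("wrist"); print(o["position"],o["orientation"]); print(np.round(s["hand_eye"],3).tolist(),s["camera_matrix"].tolist())
cv2.imwrite("pics/w1.png",cv2.resize(s["pixels"][:,:,::-1],(768,576),interpolation=cv2.INTER_CUBIC))
np.savez("w1.npz",K=s["camera_matrix"],H=s["hand_eye"],pos=o["position"],ori=o["orientation"])
t=manip.snapshot("top"); cv2.imwrite("pics/t1.png",cv2.resize(t["pixels"][:,:,::-1],(768,576)))
E
```

```text
clock: 1.77
position: [502.7, 100.0, 231.1]
orientation: [3.142, 0.001, 0.068]
ft_force: [0.8, -1.0, 1.6]
opening: -0.004
[502.65867116 100.00796245 231.0690478 ] [3.14158691e+00 5.49143871e-04 6.81865558e-02]
[[-0.001, -0.965, -0.264, 66.395], [1.0, -0.001, 0.0, 0.646], [-0.0, -0.264, 0.965, -142.195], [0.0, 0.0, 0.0, 1.0]] [[313.4182593217181, 0.0, 257.30663693321867], [0.0, 313.4182593217181, 192.78779741367927], [0.0, 0.0, 1.0]]
```

View pics/w1.png

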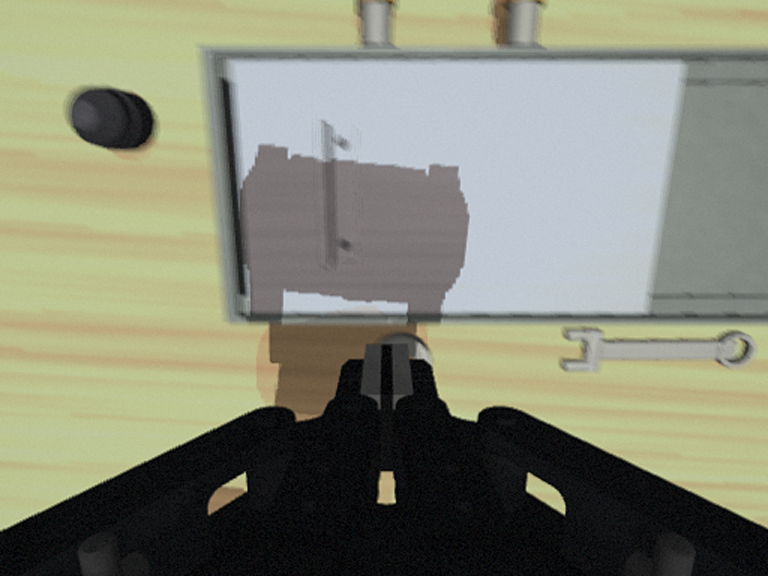

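```bash
cat >> h.py <<'E'
from scipy.spatial.transform import Rotation as R
def wcam(n):
    d=np.load(n); T=np.eye(4); T[:3,:3]=R.from_euler('xyz',d["ori"]).as_matrix(); T[:3,3]=d["pos"]; return d["K"],T@d["H"]
def tob(w,p=None):
    p=np.load("box.npy") if p is None else p
    c,s=np.cos(p[2]),np.sin(p[2]); d=w[:2]-p[:2]; return np.array([c*d[0]+s*d[1],-s*d[0]+c*d[1],w[2]])
def tow(b,p=None):
    p=np.load("box.npy") if p is None else p
    c,s=np.cos(p[2]),np.sin(p[2]); return np.array([c*b[0]-s*b[1]+p[0],s*b[0]+c*b[1]+p[1]])
E
python3 - <<'E'
from h import *
K,E=wcam("w1.npz")
f=lambda x,y,z:tob(unproj(K,E,((x+.5)/1.5-.5,(y+.5)/1.5-.5),z)).round(1)
for n,a in dict(outBL=(203,47,88),outFL=(228,322,88),covBL=(222,60,84),covBR=(687,62,84),covFR=(650,315,84),lipBL=(321,122,110),lipFL=(324,266,110),lipFR=(336,268,110),outBmid=(600,47,88)).items(): print(n,f(*a))
print("tool in cam", proj(K,E,np.load("w1.npz")["pos"])*1.5)
E
```

```text
outBL [ 80.5 266.3  88. ]
outFL [-79.7 266.7  88. ]
covBL [ 74.7 257.7  84. ]
covBR [73.7 -4.2 84. ]
covFR [-76.4  -5.6  84. ]
lipBL [ 39.8 199.8 110. ]
lipFL [-38.1 200.9 110. ]
lipFR [-39.3 194.1 110. ]
outBmid [80.5 47.4 88. ]
tool in cam [[383.9541538  369.85143373]]
```

```bash
python3 - <<'E'
from h import *
from station import manip
o=manip.get_obs(); b=tob(o["position"]); print(b, "tool shift cm", (0-b[0])/10, -(222-b[1])/10, (b[2]-96)/10, np.load("box.npy"))
E
```

```text
[-45.29663074 167.89900594 230.49963187] tool shift cm 4.529663073875659 -5.410099406317192 13.449963186915335 [ 5.60113131e+02 -6.25077655e+01  6.75019380e-02]
```

```bash
python3 -m handwheel '{"linear":[[2.2,-2.7,0],[2.3,-2.7,0],[0,0,2.5],[0,0,2.5],[0,0,2.5],[0,0,2],[0,0,2],[0,0,1],[0,0,0.5],[0,0,0]],"spin":[0,0,0,0,0,0,0,0,0,0],"gripper":[0,0,0,0,0,0,0,0,0,0]}'
python3 - <<'E'
from station import manip
from h import *
o=manip.get_obs(); print(tob(o["position"]),o["ft_force"])
s=manip.snapshot("wrist"); 
cv2.imwrite("pics/w2.png",cv2.resize(s["pixels"][:,:,::-1],(768,576),interpolation=cv2.INTER_CUBIC))
s=manip.snapshot("scene"); 
cv2.imwrite("pics/s2.png",cv2.resize(s["pixels"][180:300,200:360,::-1],(800,600),interpolation=cv2.INTER_CUBIC))
E
```

```text
clock: 2.7
position: [543.2, 154.3, 100.8]
orientation: [3.142, 0.001, 0.067]
ft_force: [0.0, 0.3, 0.2]
opening: -0.001
[ -2.21294098 217.46890985 100.81301717] [0.00350778 0.29346121 0.24538754]
```

View pics/w2.png

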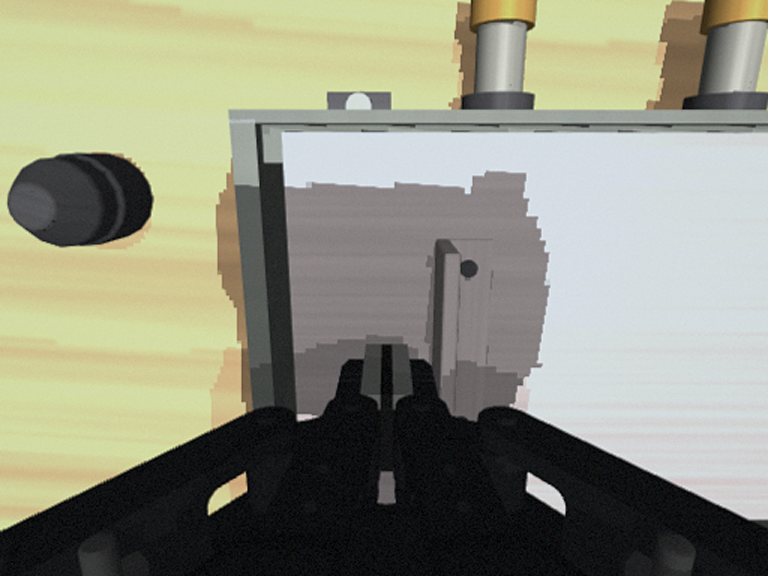

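View pics/s2.png

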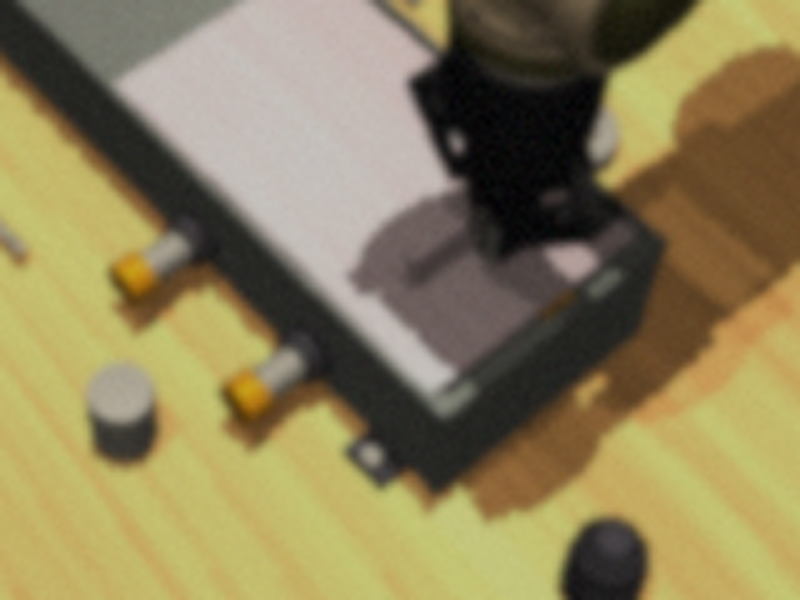

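```bash
python3 -m handwheel '{"linear":[[0,0,0.5],[0,0.4,0],[0,0.4,0],[0,0.4,0],[0,0.8,0],[0,1.2,0],[0,1.5,0],[0,1.5,0],[0,1.5,0],[0,1.5,0]],"spin":[0,0,0,0,0,0,0,0,0,0],"gripper":[0,0,0,0,0,0,0,0,0,0]}'
python3 - <<'E'
from station import manip
from h import *
o=manip.get_obs(); print(tob(o["position"]),o["ft_force"])
s=manip.snapshot("wrist"); 
cv2.imwrite("pics/w3.png",cv2.resize(s["pixels"][:,:,::-1],(768,576),interpolation=cv2.INTER_CUBIC))
E
```

```text
clock: 3.63
position: [549.6, 61.6, 96.4]
orientation: [-3.141, 0.0, 0.068]
ft_force: [0.2, 4.0, -0.2]
opening: 0.004
[ -2.1089206  124.53212402  96.43533492] [ 0.22742683  4.01873679 -0.22232647]
```

View pics/w3.png

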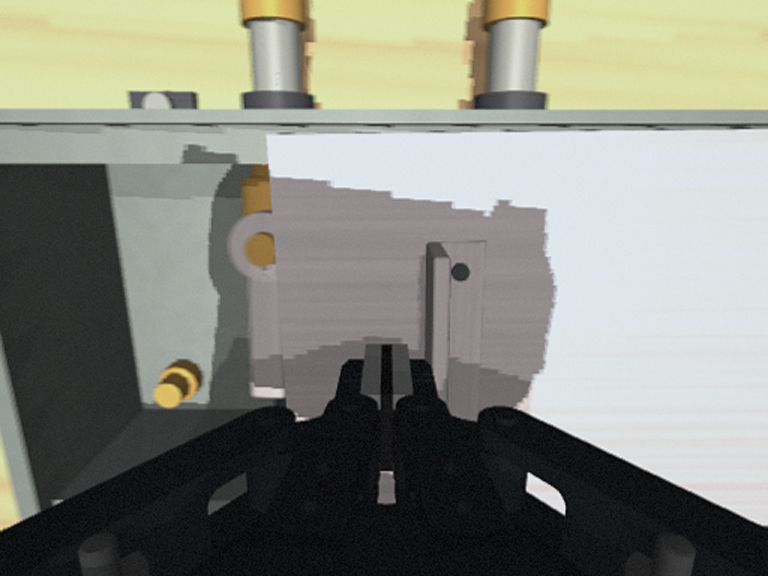

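The cover slides flat (4 N). The lever at y=170 is straight with no disc, so that one is plain and the tagged handle should be at y=74. I'll keep pushing.

```bash
python3 -m handwheel '{"linear":[[0,1.5,0],[0,1.5,0],[0,1.5,0],[0,1.5,0],[0,1.5,0],[0,1.5,0],[0,1.5,0],[0,1.5,0],[0,1.2,0],[0,0.8,0]],"spin":[0,0,0,0,0,0,0,0,0,0],"gripper":[0,0,0,0,0,0,0,0,0,0]}'
python3 - <<'E'
from station import manip
from h import *
o=manip.get_obs(); print(tob(o["position"]),o["ft_force"])
E
```

```text
clock: 4.52
position: [559.1, -77.9, 96.5]
orientation: [-3.141, -0.0, 0.067]
ft_force: [0.2, 5.4, 1.9]
opening: 0.002
[ -2.01642482 -15.2540012   96.47722231] [0.22826066 5.37261878 1.86227461]
```

```bash
python3 -m handwheel '{"linear":[[0,0.4,0],[0,0.4,0],[0,0.3,0],[0,0.3,0],[0,0.3,0],[0,0.2,0],[0,0.2,0],[0,0.1,0],[0,0,0],[0,0,0]],"spin":[0,0,0,0,0,0,0,0,0,0],"gripper":[0,0,0,0,0,0,0,0,0,0]}'
python3 - <<'E'
from station import manip
from h import *
o=manip.get_obs(); print(tob(o["position"]),o["ft_force"])
s=manip.snapshot("wrist"); 
cv2.imwrite("pics/w4.png",cv2.resize(s["pixels"][:,:,::-1],(768,576),interpolation=cv2.INTER_CUBIC))
E
```

```text
clock: 5.35
position: [560.7, -98.5, 96.4]
orientation: [3.142, -0.0, 0.068]
ft_force: [-0.7, 4.0, 2.4]
opening: -0.0
[ -1.84664328 -35.95609998  96.43667625] [-0.68043012  4.01289832  2.3698517 ]
```

View pics/w4.png

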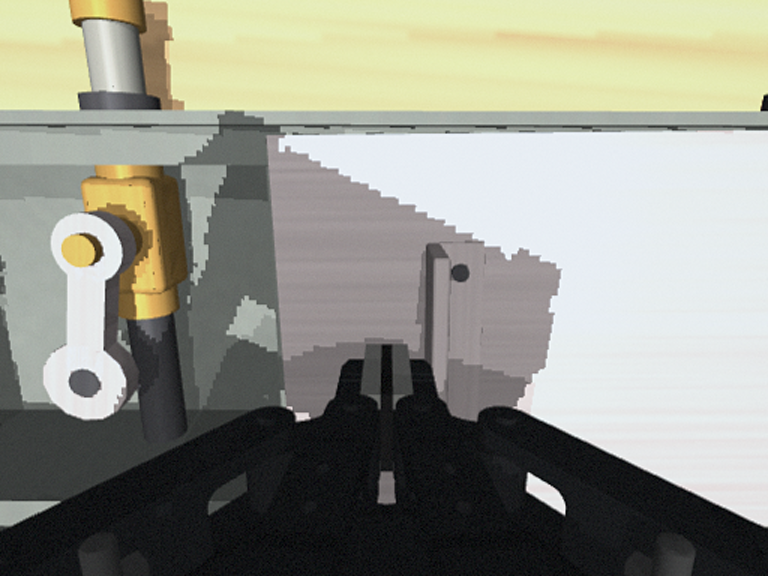

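The tagged handle, with its disc at (85,383), is on the near valve. The cover hasn't reached its stop yet, so I'll creep forward until the force rises.

```bash
python3 -m handwheel '{"linear":[[0,0.1,0],[0,0.1,0],[0,0.1,0],[0,0.1,0],[0,0.1,0],[0,0.1,0],[0,0,0],[0,0,0],[0,0,0],[0,0,0]],"spin":[0,0,0,0,0,0,0,0,0,0],"gripper":[0,0,0,0,0,0,0,0,0,0]}'
```

```text
clock: 6.23
position: [560.9, -100.9, 96.4]
orientation: [-3.135, -0.0, 0.069]
ft_force: [1.4, 22.4, 6.1]
opening: -0.003
```

At the stop: 22 N, with the finger at the predicted position. Backing off, raising, and looking into the pit.

```bash
python3 -m handwheel '{"linear":[[0,-0.5,0],[0,-0.8,0],[0,-0.8,0],[0,0,-2],[0,0,-3],[0,0,-3],[-2,0,-3],[-2,0,-2],[-2,0,0],[0,0,0]],"spin":[0,0,0,0,0,0,0,0,0,0],"gripper":[0,0,0,0,0,0,0,0,0,0]}'
python3 - <<'E'
from station import manip
from h import *
o=manip.get_obs(); print(tob(o["position"]),o["ft_force"])
s=manip.snapshot("wrist"); 
cv2.imwrite("pics/w5.png",cv2.resize(s["pixels"][:,:,::-1],(768,576),interpolation=cv2.INTER_CUBIC))
np.savez("w5.npz",K=s["camera_matrix"],H=s["hand_eye"],pos=o["position"],ori=o["orientation"])
E
```

```text
clock: 7.07
position: [497.7, -87.9, 227.7]
orientation: [3.14, -0.001, 0.067]
ft_force: [0.1, 0.3, 0.3]
opening: 0.001
[-63.9439704  -21.08141814 227.74444382] [0.05292117 0.31833027 0.32133371]
```

View pics/w5.png

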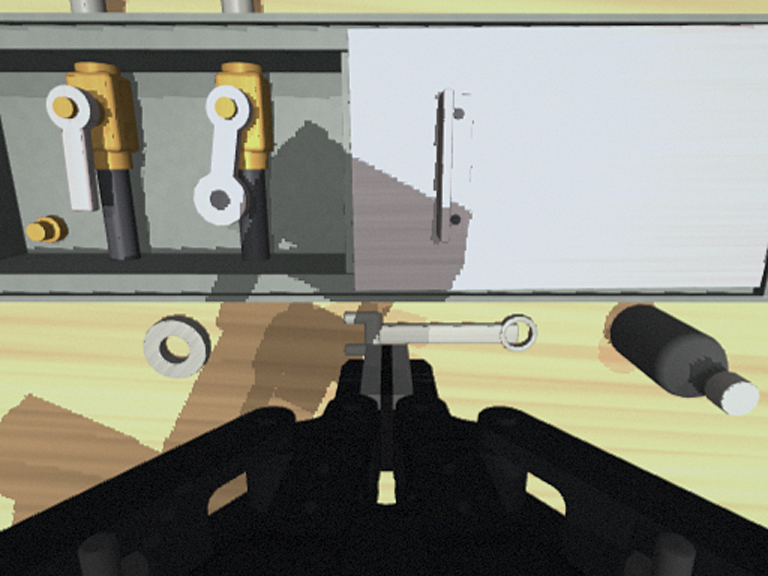

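```bash
python3 - <<'E'
from h import *
K,E=wcam("w5.npz")
f=lambda x,y,z:tob(unproj(K,E,((x+.5)/1.5-.5,(y+.5)/1.5-.5),z)).round(1)
for n,a in dict(disc=(219,199,68),tagpiv=(226,107,75),plainpiv=(65,107,75),plaintip=(86,210,68),covedgeB=(347,30,84),covedgeF=(355,293,84),covR=(768,290,84)).items(): print(n,f(*a))
E
```

```text
disc [-20.5  83.5  68. ]
tagpiv [33.3 72.  75. ]
plainpiv [ 33.4 166.5  75. ]
plaintip [-27.2 168.7  68. ]
covedgeB [71.9 -0.7 84. ]
covedgeF [-77.8  -2.3  84. ]
covR [ -76.4 -263.3   84. ]
```

```bash
python3 -m handwheel '{"linear":[[2.2,-3.2,0],[2.3,-3.2,0],[0,0,3],[0,0,3],[0,0,3],[0,0,3],[0,0,2],[0,0,1],[0,0,0],[0,0,0]],"spin":[0,0,0,0,0,0,0,0,0,0],"gripper":[0,0,0,0,0,0,0,0,0,0]}'
python3 - <<'E'
from station import manip
from h import *
o=manip.get_obs(); print(tob(o["position"]),o["ft_force"],o["q"])
s=manip.snapshot("wrist"); 
cv2.imwrite("pics/w6.png",cv2.resize(s["pixels"][:,:,::-1],(768,576),interpolation=cv2.INTER_CUBIC))
E
```

```text
clock: 7.95
position: [541.0, -21.0, 76.5]
orientation: [3.141, -0.0, 0.068]
ft_force: [1.7, 0.2, 0.7]
opening: 0.002
[-16.28145049  42.72101139  76.47662257] [1.67133745 0.24210584 0.66724787] [-2.57476802e-01  5.29214457e-01  1.54614488e+00 -1.45825773e-04
  1.06605316e+00  1.24553469e+00]
```

View pics/w6.png

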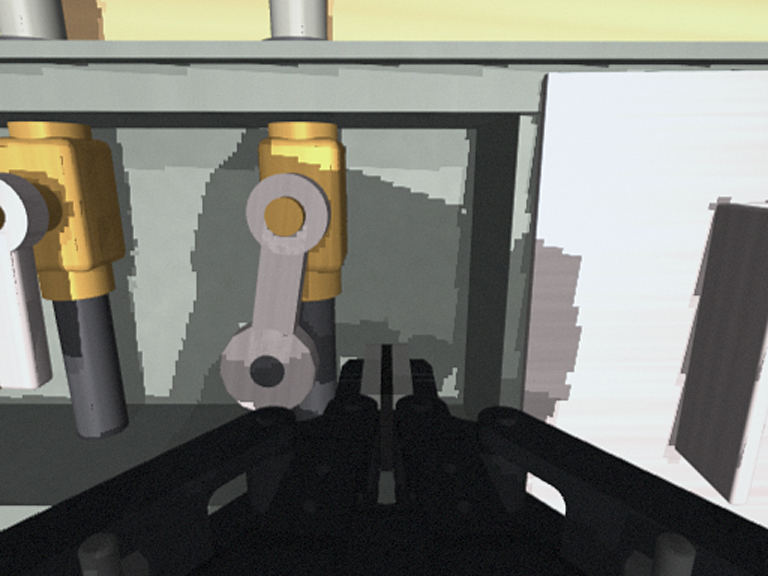

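```bash
python3 -m handwheel '{"linear":[[0,0,0.8],[0,0,0.7],[0,0,0],[0,0,0],[0,-0.3,0],[0,-0.3,0],[0,0,0],[0,0,0],[0,0,0],[0,0,0]],"spin":[0,0,0,0,0,0,0,0,0,0],"gripper":[0,0,0,0,0,0,0,0,0,0]}'
python3 - <<'E'
from h import *
from station import manip
o=manip.get_obs(); b=tob(o["position"]); print(b,o["ft_force"])
def F(th,ps,d=30): return np.array([35-55*np.cos(th)-d*np.sin(ps),74+55*np.sin(th)-d*np.cos(ps)])
ths=np.linspace(.2,1.6,15); pss=np.linspace(0.,1.4,15)
prev=b[:2];yp=0
for th,ps in zip(ths,pss):
    f=F(th,ps); dx,dy=f-prev
    # tool x=(cos,-sin) in box at spin yp ; tool y = (-sin,-cos)
    print(th.round(2),ps.round(2),f.round(1),(dx*np.cos(yp)-dy*np.sin(yp)).round(1),(-dx*np.sin(yp)-dy*np.cos(yp)).round(1))
    prev=f;yp=ps
E
```

```text
clock: 8.83
position: [540.0, -15.0, 61.4]
orientation: [3.142, -0.0, 0.068]
ft_force: [-0.3, 0.4, 0.6]
opening: -0.001
[-16.84758887  48.78568172  61.4024903 ] [-0.2626482   0.37227546  0.61388388]
0.2 0.0 [-18.9  54.9] -2.1 -6.1
0.3 0.1 [-20.5  60.4] -1.6 -5.5
0.4 0.2 [-21.6  66. ] -1.6 -5.5
0.5 0.3 [-22.1  71.7] -1.6 -5.5
0.6 0.4 [-22.1  77.4] -1.6 -5.5
0.7 0.5 [-21.4  83.1] -1.6 -5.5
0.8 0.6 [-20.3  88.7] -1.6 -5.5
0.9 0.7 [-18.5  94.1] -1.6 -5.5
1.0 0.8 [-16.2  99.4] -1.6 -5.5
1.1 0.9 [-13.4 104.4] -1.6 -5.5
1.2 1.0 [-10.2 109.1] -1.6 -5.5
1.3 1.1 [ -6.4 113.4] -1.6 -5.5
1.4 1.2 [ -2.3 117.3] -1.6 -5.5
1.5 1.3 [  2.2 120.8] -1.6 -5.5
1.6 1.4 [  7.  123.9] -1.6 -5.5
```

```bash
python3 -m handwheel '{"linear":[[-0.2,-0.6,0],[-0.16,-0.55,0],[-0.16,-0.55,0],[-0.16,-0.55,0],[-0.16,-0.55,0],[-0.16,-0.55,0],[-0.16,-0.55,0],[0,0,0],[0,0,0],[0,0,0]],"spin":[0,0.1,0.1,0.1,0.1,0.1,0.1,0,0,0],"gripper":[0,0,0,0,0,0,0,0,0,0]}'
python3 - <<'E'
from station import manip
from h import *
o=manip.get_obs(); print(tob(o["position"]),o["ft_force"],o["q"])
s=manip.snapshot("wrist"); 
cv2.imwrite("pics/w7.png",cv2.resize(s["pixels"][:,:,::-1],(768,576),interpolation=cv2.INTER_CUBIC))
E
```

```text
clock: 9.67
position: [534.2, 24.8, 61.5]
orientation: [-3.141, -0.0, -0.529]
ft_force: [-0.9, 1.9, 2.4]
opening: 0.001
[-20.0011416   88.88914047  61.47566936] [-0.87685393  1.85593443  2.4408354 ] [-1.75363531e-01  5.41174882e-01  1.58087115e+00  6.48291004e-04
  1.01929678e+00  1.92448022e+00]
```

View pics/w7.png

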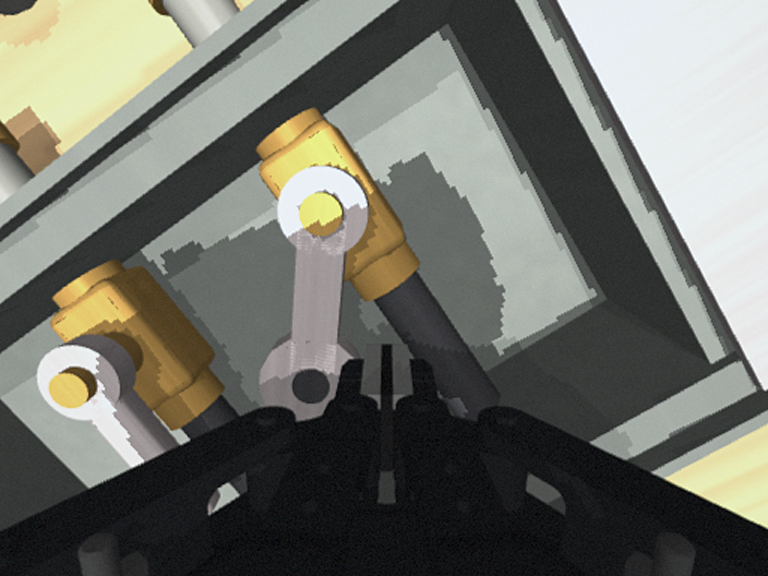

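The disc is being carried along, with the lever at about 0.7 rad and the plain handle untouched. Continuing round the arc.

```bash
python3 -m handwheel '{"linear":[[-0.16,-0.55,0],[-0.16,-0.55,0],[-0.16,-0.55,0],[-0.16,-0.55,0],[-0.16,-0.55,0],[-0.16,-0.55,0],[-0.16,-0.55,0],[0,0,0],[0,0,0],[0,0,0]],"spin":[0.1,0.1,0.1,0.1,0.1,0.1,0.1,0,0,0],"gripper":[0,0,0,0,0,0,0,0,0,0]}'
python3 - <<'E'
from station import manip
from h import *
o=manip.get_obs(); print(tob(o["position"]),o["ft_force"],o["q"])
s=manip.snapshot("wrist"); 
cv2.imwrite("pics/w8.png",cv2.resize(s["pixels"][:,:,::-1],(768,576),interpolation=cv2.INTER_CUBIC))
E
```

```text
clock: 10.55
position: [555.0, 57.9, 61.5]
orientation: [-3.14, -0.0, -1.229]
ft_force: [1.8, 1.3, 2.5]
opening: 0.001
[  2.99029121 120.52363353  61.48307019] [1.78675588 1.28503992 2.46125335] [-1.08238845e-01  5.72210448e-01  1.51452511e+00  2.49223918e-04
  1.05367723e+00  2.69130859e+00]
```

View pics/w8.png

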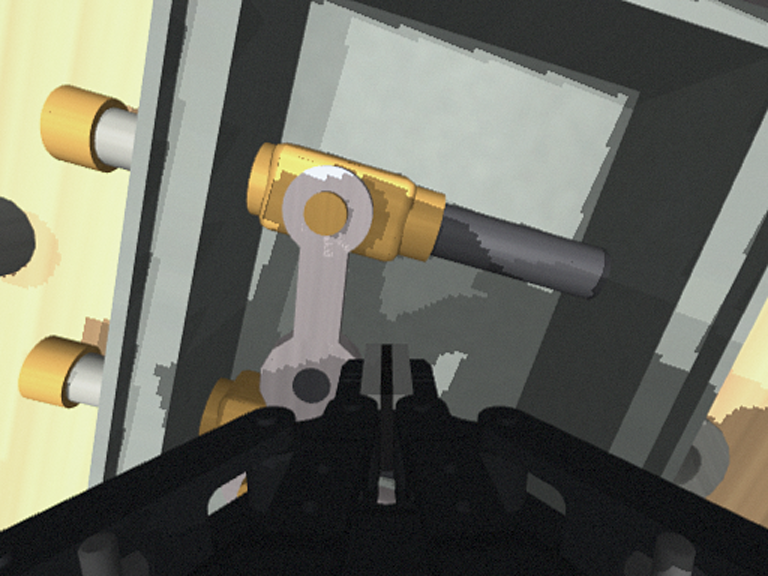

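```bash
python3 -m handwheel '{"linear":[[0.05,-0.19,0],[0.05,-0.19,0],[0.05,-0.19,0],[0,0,0],[0,0,0],[0,0,0],[0,0,0],[0,0,0],[0,0,0],[0,0,0]],"spin":[0,0,0,0,0,0,0,0,0,0],"gripper":[0,0,0,0,0,0,0,0,0,0]}'
```

```text
clock: 11.43
position: [559.8, 59.0, 61.4]
orientation: [3.14, 0.001, -1.231]
ft_force: [-2.1, 3.6, 6.5]
opening: 0.001
```

```bash
python3 - <<'E'
from station import manip
from h import *
o=manip.get_obs(); print(tob(o["position"]),o["ft_force"],o["moment"])
s=manip.snapshot("wrist"); 
cv2.imwrite("pics/w9.png",cv2.resize(s["pixels"][:,:,::-1],(768,576),interpolation=cv2.INTER_CUBIC))
o=manip.get_obs(); print(tob(o["position"]),o["ft_force"],o["moment"])
E
```

```text
[  7.88009949 121.25016055  61.41290381] [-2.13176115  3.57290259  6.48065284] [0.46532209 0.40720383 0.02909745]
[  7.87603443 121.24507282  61.41588157] [-2.36384916  1.98974901  5.54535915] [0.56774322 0.39182204 0.06063869]
```

View pics/w9.png

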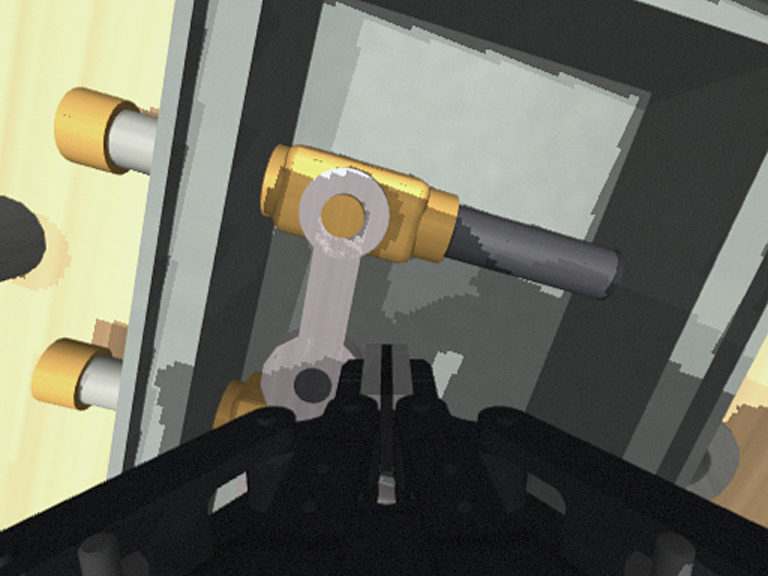

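```bash
python3 -m handwheel '{"linear":[[0.04,-0.14,0],[0.04,-0.14,0],[0,0,0],[0,0,0],[0,0,0],[0,0,0],[0,0,0],[0,0,0],[0,0,0],[0,0,0]],"spin":[0,0,0,0,0,0,0,0,0,0],"gripper":[0,0,0,0,0,0,0,0,0,0]}'
```

```text
clock: 12.32
position: [562.6, 59.3, 61.4]
orientation: [3.14, 0.002, -1.231]
ft_force: [-3.9, 3.5, 5.7]
opening: -0.002
```

```bash
python3 -m handwheel '{"linear":[[0.04,-0.14,0],[0.04,-0.14,0],[0,0,0],[0,0,0],[0,0,0],[0,0,0],[0,0,0],[0,0,0],[0,0,0],[0,0,0]],"spin":[0,0,0,0,0,0,0,0,0,0],"gripper":[0,0,0,0,0,0,0,0,0,0]}'
python3 - <<'E'
from station import manip
from h import *
o=manip.get_obs(); print(tob(o["position"]),o["ft_force"],o["moment"])
s=manip.snapshot("wrist"); 
cv2.imwrite("pics/w10.png",cv2.resize(s["pixels"][:,:,::-1],(768,576),interpolation=cv2.INTER_CUBIC))
E
```

```text
clock: 13.15
position: [563.9, 59.5, 61.3]
orientation: [3.136, 0.003, -1.23]
ft_force: [-10.4, 2.5, 10.6]
opening: 0.002
[ 12.01710707 121.45383872  61.30481024] [-10.40273739   2.49916064  10.63432386] [0.40019138 1.5291467  0.0160899 ]
```

View pics/w10.png

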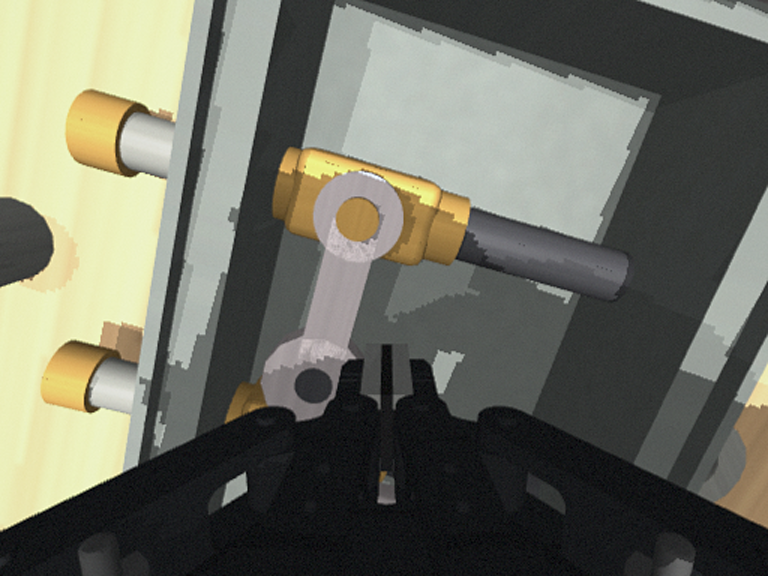

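```bash
python3 -m handwheel '{"linear":[[0.04,-0.14,0],[0.02,-0.06,0],[0,0,0],[0,0,0],[0,0,0],[0,0,0],[0,0,0],[0,0,0],[0,0,0],[0,0,0]],"spin":[0,0,0,0,0,0,0,0,0,0],"gripper":[0,0,0,0,0,0,0,0,0,0]}'
```

```text
clock: 14.03
position: [564.2, 59.6, 61.2]
orientation: [3.132, 0.004, -1.23]
ft_force: [-17.8, 0.7, 15.4]
opening: 0.0
```

The handle is at its stop: 18 N with no more travel. Backing away toward box -x, then lifting out and checking.

```bash
python3 -m handwheel '{"linear":[[-0.1,0.4,0],[-0.2,0.6,0],[-0.2,0.6,0],[0,0,-2],[0,0,-3],[0,0,-3.5],[0,0,-3.5],[0,0,-3],[0,0,-2],[0,0,0]],"spin":[0,0,0,0,0,0,0,0,0,0],"gripper":[0,0,0,0,0,0,0,0,0,0]}'
python3 -m handwheel '{"linear":[[0,3,0],[0,3,0],[0,3,0],[0,3,0],[0,3,0],[0,0,0],[0,0,0],[0,0,0],[0,0,0],[0,0,0]],"spin":[-0.12,-0.12,-0.12,-0.12,-0.12,-0.12,-0.12,-0.12,-0.12,-0.12],"gripper":[0,0,0,0,0,0,0,0,0,0]}'
python3 - <<'E'
from station import manip
from h import *
o=manip.get_obs(); print(tob(o["position"]),o["ft_force"])
s=manip.snapshot("wrist"); 
cv2.imwrite("pics/w11.png",cv2.resize(s["pixels"][:,:,::-1],(768,576),interpolation=cv2.INTER_CUBIC))
np.savez("w11.npz",K=s["camera_matrix"],H=s["hand_eye"],pos=o["position"],ori=o["orientation"])
s=manip.snapshot("top"); 
cv2.imwrite("pics/t11.png",cv2.resize(s["pixels"][100:280,110:410,::-1],(800,480),interpolation=cv2.INTER_CUBIC))
E
```

```text
clock: 14.87
position: [552.6, 58.2, 235.4]
orientation: [-3.135, -0.003, -1.232]
ft_force: [0.0, -0.3, -0.0]
opening: -0.002
clock: 15.7
position: [427.2, -22.3, 230.2]
orientation: [-3.141, 0.002, -0.026]
ft_force: [-0.3, -0.5, -0.8]
opening: -0.002
[-129.94767441   49.0836901   230.21381915] [-0.32546207 -0.53012185 -0.8162384 ]
```

View pics/w11.png

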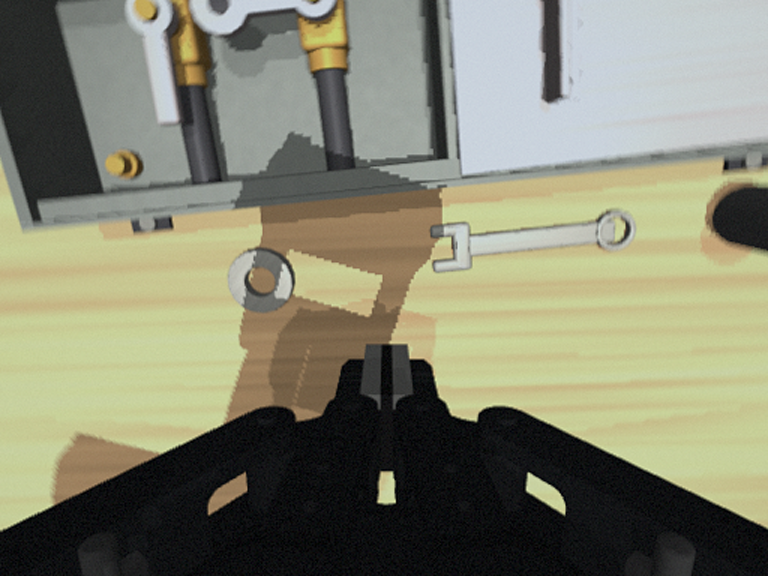

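View pics/t11.png

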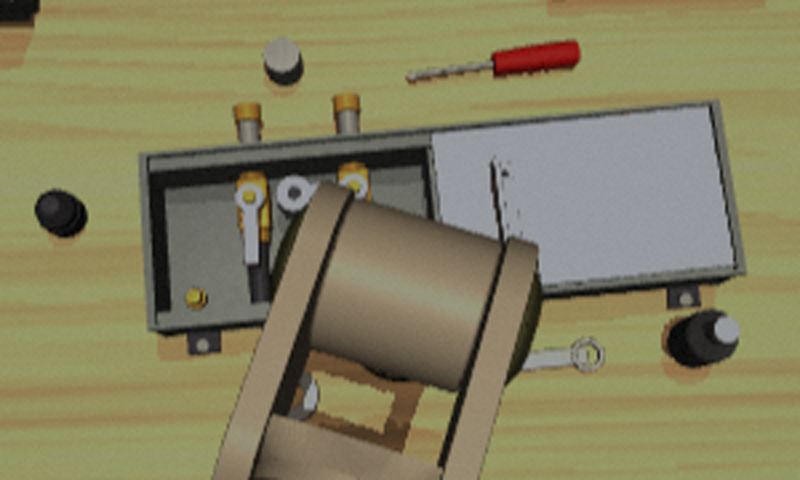

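```bash
python3 - <<'E'
from h import *
K,E=load("top0.npz")
f=lambda x,y,z:tob(unproj(K,E,(110+x/2.667,100+y/2.667),z)).round(1)
d=f(294,193,68);p=f(354,185,75);print(d,p)
print("angle",np.arctan2(d[1]-74,-(d[0]-35)),np.arctan2(d[1]-p[1],-(d[0]-p[0])))
print("plain",f(249,196,75),f(251,262,68)); print("cover",f(433,137,84),f(715,105,84),f(735,265,84))
from station import manip
o=manip.get_obs(); print(o["clock"],o["dq"].round(3)); manip.close_job()
E
```

```text
[ 33.9 128.7  68. ] [34.4 73.2 75. ]
angle 1.5506893477068753 1.5617875615044796
plain [ 33.4 169.3  75. ] [-26.3 172.7  68. ]
cover [70.  -2.6 84. ] [  75.2 -262.9   84. ] [ -73.6 -257.9   84. ]
15.8 [ 0.002 -0.001 -0.006  0.001  0.003  0.156]
the job is handed in; nothing more can be done
```

I pushed the cover by its lip, with the fingers shut, up to the deck-end stop. I then pushed the tagged handle (the valve at y 74 mm) around its arc to its stop, backed off, and handed the job in at about 15.8 s of the 56 s allowed.

Last checks, from the top and wrist cameras and the force readings:
- **Cover:** it stopped against the deck wall at 22 N. Its +y edge measured about -2 mm, which puts its origin near -130 mm. It looks flat on its rails.
- **Tagged handle:** it measured 1.55–1.56 rad. It stopped moving at about 18 N at the finger.
- **Plain handle:** it measured about 0.06 rad, so it is still open.
- **Bystanders:** none looked shifted or tipped by eye, but I did not measure them.
- **Robot:** it was clear of everything, with the TCP 230 mm above the bench. The last joint still read 0.16 rad/s at hand-in, settling from the final turn.

No check failed. Two readings were less clean:
- **Box corners:** the corner fit was off by about 1 pixel.
- **Upward force:** there was an unexplained push of 6–15 N on the fingertips in the last millimetres of the handle push. It was gone once I backed off.

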